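# Take the drilling jig's feed back one notch

## Robot

A 6-joint arm with a two-finger parallel gripper is mounted at the origin on the work surface; the furniture and walls round the work are solid. World frame = base frame: x ahead of the robot, y to its left, z up, the work surface at z = 0. Lengths are in m, angles in degrees, forces in N, time in s.
With the tool pointing down it reaches from about 0.275 to 0.825 m from the base axis. Payload 5.2 kg.
Tool frame: the origin (TCP) lies at the very end of the fingers, on their centre line; the grasp point (between the pads) lies 19 mm behind it (ctrl.hold_point_z is the z of the grasp point in the tool frame, in m); z points along the fingers, y is the line along which they close (so a half turn about z gives the same grasp; the last joint's range is limited). The gripper opens to 93 mm and grips with 3 to 60 N. Pads are 15 mm wide; open, the fingers measure 128 mm over their backs; the gripper's body (75 mm by 188 mm) begins 65 mm behind the grasp point.
Start: joints at [-76.478, 14.817, 87.949, -0, 77.235, -11.62], TCP at [0.234, -0.498, 0.192] pointing down, gripper open.
Joint ranges: [-179.93, 179.93], [-52.35, 119.4], [10.71, 147.94], [-69.91, 249.91], [12.55, 155.21], [-178.61, 178.61]. Speed limits (degrees/s): [147.25, 147.25, 180, 180, 180, 180].

## Interface

Orientations are given as a 3x3 rotation matrix whose columns are the frame's x, y, z axes.
In Python, from plant import ctrl gives the robot as it stands.
- The arm moves only by the tool servo_tool, never from a script. Its argument "motion" is a list that holds one entry, the list of rows, each a list of 7 numbers: the shift along the tool's x, y, z in m, then the turn, a rotation vector about the tool's x, y, z in rad, then the finger opening in m, from 0 to 0.093. A call has 1 to 10 rows; each row shifts and turns the commanded pose from where the row before left it, along the tool's axes as they then stand; what a row does not reach is not made up. A row lasts 1/12 s, in which the tool goes at most 41.7 mm and 7.16 degrees, less where a joint would pass 70% of its speed; a pose out of reach is approached as far as the arm can. A call is refused whole if a number of a shift passes 0.0417 or a number of a turn 0.125, either way. A call with a gripper value outside its range is refused whole. The fingers move at their own pace and stop on an object; "squeeze" is the grip in N (left out, the last holds). Time passes only in rows, so rows that do not move let the fingers close. It gives the time, the measured TCP pose, the force, the opening and the grip force at its end, in the units of the state.
- ctrl.get_state(): the state, without advancing time (a new reading comes with each control period).
- ctrl.capture(name): name is "scene" or "side" or "wrist"; returns the picture (480x640x3 uint8, red, green, blue); there is no depth.
- ctrl.calibration(name): a dict with "fovy" (degrees; the focal length in pixels is half the picture's height over the tangent of half this angle, whatever the lens; pixels are square), "cx", "cy" (the principal point, pixels), "k1" (the pictures are not rectified: a ray, as slopes to the right and down, at radius r is drawn at 1 + k1 r^2 times it, then the intrinsics apply), "world_from_camera" (4x4, takes a point from camera to world coordinates). Camera axes: x right, y down, z forward; pixel columns grow to the right and rows downward; lengths in m; the calibration is good to about 2 mm. A picture is of the moment at which its call begins: read the wrist's pose just before it. calibration takes no time and is no camera call; for the wrist camera it gives the pose at the moment of the call.
- ctrl.finish_job(): hands the job in; it is judged then, once.
The state is a dict: "t": time; "joint_positions": joint angles; "qvel": joint speeds; "tau": joint torques, N m; "ee_pos": TCP position; "eef_rot": TCP orientation; "ft_force": force on the tool from outside, world axes, zero at the start; "wrist_torque": the same for the moment, N m; "opening": finger opening in m; "grip_force": force on a finger pad.
Only numpy, scipy, OpenCV 4.12 (cv2) and the standard library are available. Lean on these libraries where they do the work, as an engineer would, in place of code of your own. Each camera call takes 0.05 s, during which the arm holds its last target. There are 200 camera calls.

## Task

The feed of the step-drilling jig was clicked one notch too far, so the next hole would be skipped: take it back one notch, pushing with the fingertips only. Throw the ratchet pawl out by its little ball-ended lever, push the star handle to turn the wheel backward (anticlockwise as seen from the robot) just short of one notch, push the lever back so that the pawl drops into the teeth, then press the handle backward until the wheel comes up against the pawl, one notch back. Grip and lift nothing, force nothing, and leave the things lying beside the jig where they are.

Things in the scene. Friction and masses are not known exactly. Their poses are not given: they have to be found in the camera images.
- jig: The step-drilling jig, fixed to the bench: plywood base 164 x 290 x 22 mm. Origin on the bench under the ratchet wheel's middle. Its x points away from the robot across the jig, y to the left along the feed, z up. Base spans x -25 to 139, y -145 to 145 mm. A 7 mm grey cheek plate at x 12 to 19 mm carries the axle and pawl; behind it the carriage with a pale lath and steel bridge, to 137 mm high.
- axle (a point): Middle of the star handle's hub, on the axle (which runs along the jig's x), 118 mm above the bench and 92 mm in front of the jig's origin (jig x = -92 mm, y = 0). The toothed ratchet wheel, 100 mm across with 12 teeth, is on the same axle at jig x = -6 to 6 mm. The bare shaft between them is 18 mm thick.
- wheel (a joint): Angle of ratchet wheel, shaft and star handle, rad. About 0 (up to 0.04) at the start, where the pawl sits. Backward, anticlockwise seen from the robot (knobs above the axle move to the left, jig +y), is negative; a notch is 0.524 rad. Stiff (3 N at a knob), stays where left. Between 0 and one notch back the dropped pawl will stop it at one notch; past one notch it would be stopped only at two.
- pawl (a joint): Angle of the pawl, rad: 0 when down in the teeth, up to about 0.12 when lying on a tooth, 1.25 when thrown out against its stop pin. It stops the wheel turning backward. Its weight keeps it down below about 0.9 rad and carries it over to the stop beyond that, where it stays. Moves with under 2 N.
- pawl_pivot (a point): Pivot of the pawl, at the plane of its finger lever: jig (-30, 60, 178) mm, so up and left of the axle. The pawl's nose, 12 mm thick, reaches 60 mm from here to the right (jig -y), slightly down, onto the top of the ratchet wheel at jig x = -6 to 6 mm.
- pawl_ball (a point): Centre of the steel ball, 24 mm across, on the end of the pawl's finger lever (8 mm rod), 56 mm from the pivot, 30 mm in front of the wheel's plane. Pawl down: the lever stands up, leaning 35 deg to the right (jig -y) of vertical. Pushed to the left (jig +y) it goes over the top and rests leaning 37 deg to the left: pawl out. Pushed back right past the top, the pawl drops.
- star: The star handle (hub 40 mm across with four rods and black ball knobs), in the plane 92 mm in front of the ratchet wheel, turning with it. Origin on the axle at the hub's middle.
- dowel_a: Short beech dowel, 110 mm long, 12 mm thick, lying beside the jig on the left. Origin under its middle. Leave alone.
- sanding_block: Cork sanding block, 56 x 86 x 28 mm, right of the jig. Origin under its middle. Leave alone.
- wax_tin: Flat round tin, 67 mm across, 25 mm high, lying in front of the jig's right end. Origin under its middle. Leave alone.
- knob_1 (a point): Centre of one of the four black ball knobs (25 mm across) of the star handle, 85 mm from the axle, on a 10 mm steel rod; the four stand 90 deg apart and turn with the wheel. The handle may be set at any angle: one knob always stands between 15 deg to the left and 40 deg to the right of straight up.
- knob_2 (a point): Centre of one of the four black ball knobs (25 mm across) of the star handle, 85 mm from the axle, on a 10 mm steel rod; the four stand 90 deg apart and turn with the wheel. The handle may be set at any angle: one knob always stands between 15 deg to the left and 40 deg to the right of straight up.
- knob_3 (a point): Centre of one of the four black ball knobs (25 mm across) of the star handle, 85 mm from the axle, on a 10 mm steel rod; the four stand 90 deg apart and turn with the wheel. The handle may be set at any angle: one knob always stands between 15 deg to the left and 40 deg to the right of straight up.
- knob_4 (a point): Centre of one of the four black ball knobs (25 mm across) of the star handle, 85 mm from the axle, on a 10 mm steel rod; the four stand 90 deg apart and turn with the wheel. The handle may be set at any angle: one knob always stands between 15 deg to the left and 40 deg to the right of straight up.

How it is judged:
By the outcome, as a careful person would: the job done as asked, in the order asked, and still so for the second after the job is handed in, with the robot touching nothing.
It also fails if it takes over 43 s, if anything falls off the work surface, if the arm or the gripper's body presses on something with over 40 N, if the wrist force passes 120 N, or if a joint passes its speed limit or range.

## Working session

There is one attempt and no reset: what is moved stays moved. The work goes in short steps, Python scripts to look and compute and a tool call to move; the robot and the scene stay as the last step left them, time stands still between calls to the robot, and variables do not carry over. Pictures are saved under pics/ and viewed, at most 10 in all, crops included, and the job is handed in when it is done.

Besides the shell and the picture viewer there is one more tool, called in YAML: its name, and indented under it one key for each argument. servo_tool: Moves the arm, as the interface text tells. Its arguments: {"type":"object","properties":{"motion":{"type":"array"},"squeeze":{"type":"number"}},"required":["motion"]}

```bash
mkdir -p pics; ls
python3 - <<'E'
from plant import ctrl
import cv2,numpy as np
a=ctrl.capture("scene");b=ctrl.capture("side")
cv2.imwrite("pics/scene.png",a[:,:,::-1]);cv2.imwrite("pics/side.png",b[:,:,::-1])
for n in("scene","side"):
    c=ctrl.calibration(n);print(n,c["fovy"],c["cx"],c["cy"],c["k1"]);print(np.round(c["world_from_camera"],3))
s=ctrl.get_state();print(s["t"],np.round(s["eef_rot"],3))
E
```

```text
pics
scene 48.07815724086138 321.60394409298175 228.97178632012574 -0.010670126605828646
[[-0.862 -0.335  0.38   0.215]
 [-0.506  0.569 -0.648  0.569]
 [ 0.001 -0.751 -0.66   0.755]
 [ 0.     0.     0.     1.   ]]
side 42.68636751456679 318.7052492170195 240.32158299131976 -0.009224460018365873
[[-0.999  0.03  -0.017  0.565]
 [ 0.032  0.576 -0.817  0.825]
 [-0.015 -0.817 -0.577  0.737]
 [ 0.     0.     0.     1.   ]]
0.1 [[ 0.905  0.425 -0.   ]
 [ 0.425 -0.905  0.002]
 [ 0.    -0.002 -1.   ]]
```

View pics/scene.png

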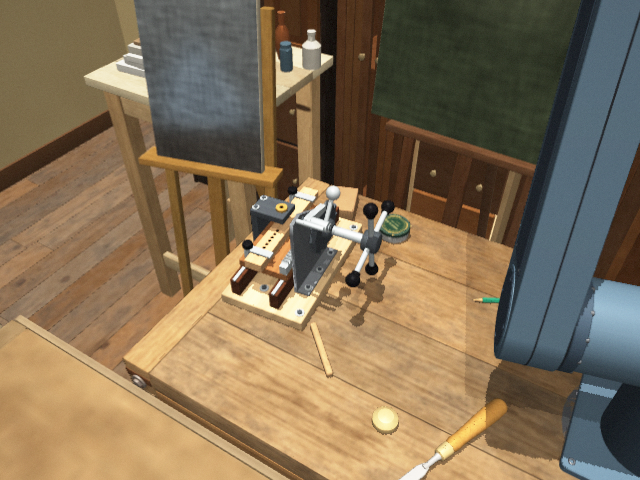

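View pics/side.png

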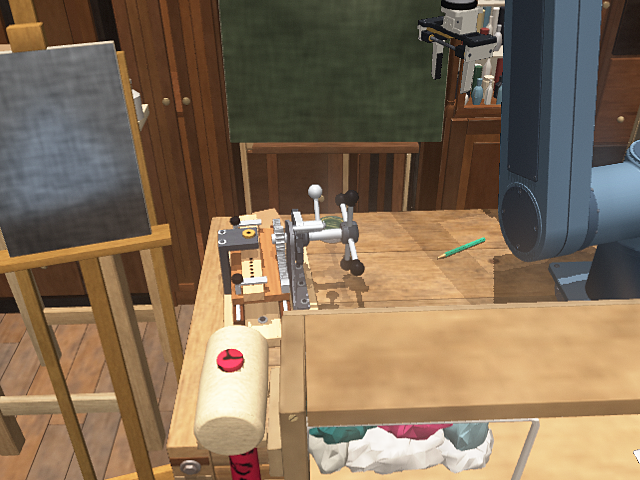

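The jig stands near the middle. In scene, the ball is near (333,193), the hub (371,242), and the knobs (371,210), (388,206), (353,279), (371,268). In side, the ball is near (315,191) and the hub (350,232). I'll enlarge both views.

Run:
```python
import cv2,numpy as np
a=cv2.imread("pics/scene.png")[175:295,215:415];b=cv2.imread("pics/side.png")[175:295,205:405]
f=lambda i:cv2.resize(i,(800,480),interpolation=cv2.INTER_CUBIC)[:, :]
cv2.imwrite("pics/z.png",cv2.resize(np.vstack([a,b]),(500*8//8*8//5,600*1)) if 0 else np.hstack([cv2.resize(a[:,75:175],(400,480),interpolation=2),cv2.resize(b[:,75:175],(400,480),interpolation=2)]))
```

```text
(no output)
```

View pics/z.png

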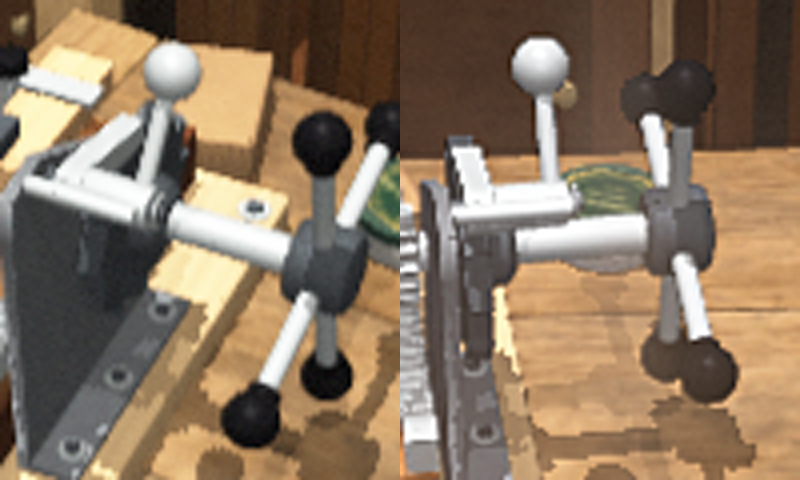

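```bash
cat > h.py <<'E'
import numpy as np,cv2
from plant import ctrl
def ray(n,uv):
    c=ctrl.calibration(n);f=240/np.tan(np.radians(c["fovy"]/2))
    d=np.array([(uv[0]-c["cx"])/f,(uv[1]-c["cy"])/f]);s=d.copy()
    for _ in range(9): s=d/(1+c["k1"]*(s@s))
    T=np.array(c["world_from_camera"]);v=T[:3,:3]@[*s,1];return T[:3,3],v/np.linalg.norm(v)
def tri(a,b):
    P=[ray("scene",a),ray("side",b)]
    A=sum(np.eye(3)-np.outer(v,v) for _,v in P);B=sum((np.eye(3)-np.outer(v,v))@o for o,v in P)
    X=np.linalg.solve(A,B);return X,[round(1e3*np.linalg.norm((np.eye(3)-np.outer(v,v))@(X-o)),1) for o,v in P]
E
python3 - <<'E'
from h import *
S=dict(ball=((333,192.75),(315,191.5)),up=((370.5,211),(351.5,198)),left=((352.75,279.25),(357.25,267.5)),low=((371.5,268),(345.75,264)),right=((388,206.5),(340.75,199.25)))
for k,(a,b) in S.items():
    X,e=tri(a,b);print(k,np.round(X*1e3,1),e);S[k]=X
c=sum(S[k] for k in("up","left","low","right"))/4;print("hub",c)
for k in S: print(k,np.round((S[k]-c)*1e3,1),np.linalg.norm(S[k]-c))
d=S["up"]-S["low"];e=S["right"]-S["left"];n=np.cross(d,e);n/=np.linalg.norm(n);print(n)
E
```

```text
ball [551.3 -40.8 222.9] [np.float64(0.5), np.float64(0.5)]
up [489.9 -57.3 198.5] [np.float64(0.5), np.float64(0.5)]
left [483.4   8.7 101.3] [np.float64(0.8), np.float64(0.8)]
low [495.2 -95.1  30.3] [np.float64(0.3), np.float64(0.3)]
right [ 500.9 -160.3  132.8] [np.float64(1.3), np.float64(1.3)]
hub [ 0.49234861 -0.07597611  0.1157365 ]
ball [ 58.9  35.2 107.2] 0.12728702770495334
up [-2.5 18.7 82.8] 0.08490144736364798
left [ -9.   84.7 -14.4] 0.08640436164495821
low [  2.9 -19.1 -85.4] 0.08755319512410342
right [  8.6 -84.3  17.1] 0.08646617661173446
[0.99446769 0.10473157 0.00808099]
```

The jig is yawed about 6° and the hub is at (0.492, -0.076). The top knob stands about 12.6° to the left. I'll rise, align the tool with the jig, close the fingers, and go to the right of the ball.

servo_tool:
  motion:
    - [[0,0,-0.034,0,0,0.112,0],[0,0,-0.034,0,0,0.112,0],[0,0,-0.034,0,0,0.111,0],[0.0227,-0.0236,0,0,0,0,0],[0.0227,-0.0236,0,0,0,0,0],[0.0227,-0.0236,0,0,0,0,0],[0.0227,-0.0236,0,0,0,0,0],[0.0227,-0.0236,0,0,0,0,0],[0.0227,-0.0236,0,0,0,0,0],[0.0227,-0.0236,0,0,0,0,0]]

```text
t: 0.93
ee_pos: [0.3751, -0.3155, 0.2932]
eef_rot: [[0.995, 0.103, -0.0], [0.103, -0.995, 0.001], [-0.0, -0.001, -1.0]]
ft_force: [0.3, -1.1, 0.7]
opening: 0.0308
grip_force: 0.0
```

servo_tool:
  motion:
    - [[0.0227,-0.0236,0,0,0,0,0],[0.0227,-0.0236,0,0,0,0,0],[0.0227,-0.0236,0,0,0,0,0],[0.0227,-0.0236,0,0,0,0,0],[0.0227,-0.0236,0,0,0,0,0],[0.0227,-0.0236,0,0,0,0,0],[0.0227,-0.0236,0,0,0,0,0],[0.0227,-0.0236,0,0,0,0,0],[0.0227,-0.0236,0,0,0,0,0],[0,0,0,0,0,0,0]]

```text
t: 1.77
ee_pos: [0.5581, -0.0799, 0.2926]
eef_rot: [[0.994, 0.108, 0.0], [0.108, -0.994, 0.003], [0.0, -0.003, -1.0]]
ft_force: [-0.5, 0.0, 0.8]
opening: 0.0003
grip_force: 0.0
```

servo_tool:
  motion:
    - [[0,0.005,0.02,0,0,0,0],[0,0,0.03,0,0,0,0],[0,0,0.03,0,0,0,0],[0,-0.008,0,0,0,0,0],[0,-0.01,0,0,0,0,0],[0,-0.01,0,0,0,0,0],[0,-0.01,0,0,0,0,0],[0,-0.01,0,0,0,0,0],[0,-0.01,0,0,0,0,0],[0,0,0,0,0,0,0]]

```text
t: 2.6
ee_pos: [0.5504, -0.0297, 0.2147]
eef_rot: [[0.994, 0.106, 0.002], [0.106, -0.994, 0.0], [0.002, -0.0, -1.0]]
ft_force: [0.1, -0.3, 0.2]
opening: 0.0008
grip_force: 0.0
```

servo_tool:
  motion:
    - [[0,-0.007,0,0,0,0,0],[0,-0.006,0,0,0,0,0],[0,-0.003,0,0,0,0,0],[0,0,0,0,0,0,0],[0,0,0,0,0,0,0]]

```text
t: 3.02
ee_pos: [0.5487, -0.0161, 0.2135]
eef_rot: [[0.995, 0.104, -0.0], [0.104, -0.995, -0.0], [-0.0, 0.0, -1.0]]
ft_force: [-0.2, -0.6, 0.4]
opening: -0.0001
grip_force: 0.0
```

```bash
cat > look.py <<'E'
import sys
from h import *
n=sys.argv[1]
a=ctrl.capture("scene");b=ctrl.capture("side")
cv2.imwrite(f"pics/{n}_a.png",a[:,:,::-1]);cv2.imwrite(f"pics/{n}_b.png",b[:,:,::-1])
r=lambda i:cv2.resize(i[170:290,290:390,::-1] if i is a else i[170:290,280:380,::-1],(400,480),interpolation=2)
cv2.imwrite(f"pics/{n}.png",np.hstack([r(a),r(b)]))
E
python3 look.py p1
```

```text
(no output)
```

View pics/p1.png

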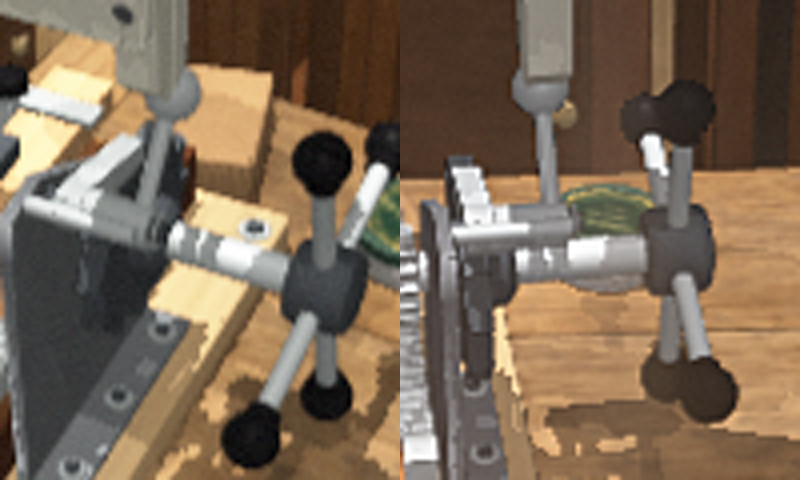

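The fingers are at the ball in both views, with the ball near (172,91) in the left half and (540,90) in the right half. I can't tell whether it moved, so I'll project the expected positions.

Run:
```python
from h import *
def proj(n,X):
    c=ctrl.calibration(n);f=240/np.tan(np.radians(c["fovy"]/2));T=np.array(c["world_from_camera"])
    p=T[:3,:3].T@(np.array(X)-T[:3,3]);s=p[:2]/p[2];s=s*(1+c["k1"]*(s@s));return f*s+[c["cx"],c["cy"]]
s=ctrl.get_state();t=s["ee_pos"];print(t)
ex=np.array([.9945,.105,0]);ey=np.array([-.105,.9945,0]);hub=np.array([.4923,-.076,.118])
def z(n,X): p=proj(n,X);return np.round((p-[290 if n=="scene" else 280,170])*4+[0 if n=="scene" else 400,0])
print("tcp",z("scene",t),z("side",t))
for a in (-35,0,20,37):
    r=np.radians(a);X=hub+62e-3*ex+(.060+.056*np.sin(r))*ey+[0,0,.060+.056*np.cos(r)]
    print(a,np.round(X,3),z("scene",X),z("side",X))
```

```text
[ 0.54870914 -0.01635999  0.21347768]
tcp [147. 143.] [549. 138.]
-35 [ 0.551 -0.042  0.224] [174.  87.] [541.  84.]
0 [ 0.548 -0.01   0.234] [141. 112.] [551. 103.]
20 [0.546 0.009 0.231] [121. 146.] [558. 135.]
37 [0.544 0.024 0.223] [106. 184.] [563. 172.]
```

Run:
```python
from h import *
print(tri((327.5,192.5),(317,189.25)))
w=ctrl.capture("wrist");a=cv2.imread("pics/p1_a.png")[60:260,220:400];b=cv2.imread("pics/p1_b.png")[60:260,240:420]
cv2.imwrite("pics/p2.png",np.hstack([cv2.resize(a,(400,444)),cv2.resize(b,(400,444))]))
cv2.imwrite("pics/w.png",w[:,:,::-1]);print(ctrl.get_state()["ft_force"])
```

```text
(array([ 0.54825825, -0.0173438 ,  0.24052676]), [np.float64(0.8), np.float64(0.8)])
[ 0.81464166  0.00637989 -0.45358682]
```

View pics/p2.png

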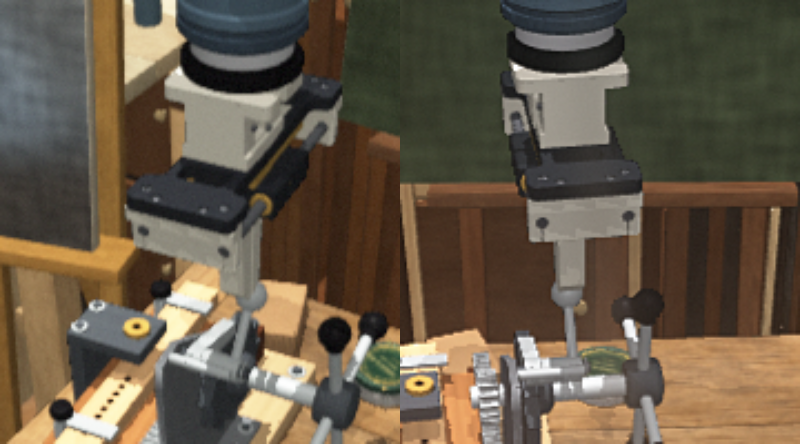

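Run:
```python
from h import *
def proj(n,X):
    c=ctrl.calibration(n);f=240/np.tan(np.radians(c["fovy"]/2));T=np.array(c["world_from_camera"])
    p=T[:3,:3].T@(np.array(X)-T[:3,3]);s=p[:2]/p[2];s=s*(1+c["k1"]*(s@s));return np.round(f*s+[c["cx"],c["cy"]])
t=np.array([.234,-.498,.192]);y=np.array([.425,-.905,0])
for s in(-.055,0,.055):
  for dz in(0,.027): print(s,dz,proj("side",t+s*y+[0,0,dz]))
```

```text
-0.055 0 [464. 105.]
-0.055 0.027 [465.  94.]
0 0 [449.  97.]
0 0.027 [450.  86.]
0.055 0 [435.  89.]
0.055 0.027 [436.  78.]
```

View pics/w.png

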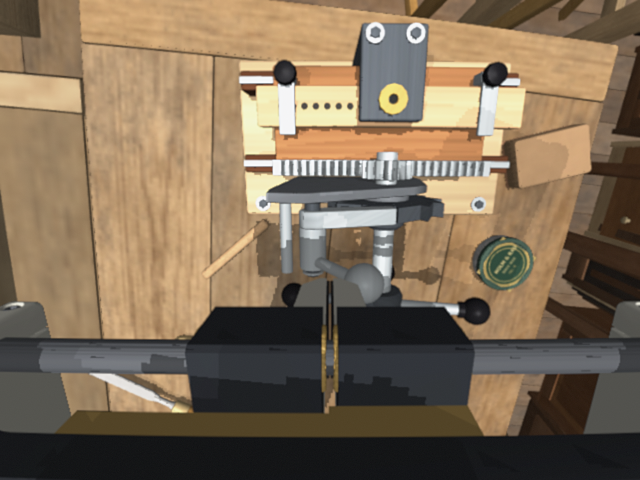

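The wrist and side views show the fingers about 27 mm short of the reported TCP, with the true tip at z≈0.240. They passed just over the ball without touching it, and the pawl hasn't moved. I'll go back to the right, lower by 27 mm more, and push.

servo_tool:
  motion:
    - [[0,0,-0.015,0,0,0,0],[0,0.025,0,0,0,0,0],[0,0.03,0,0,0,0,0],[0,0.018,0,0,0,0,0],[0,0,0.022,0,0,0,0],[0,0,0.021,0,0,0,0],[0,0,0,0,0,0,0],[0,-0.008,0,0,0,0,0],[0,-0.008,0,0,0,0,0],[0,-0.006,0,0,0,0,0]]

```text
t: 4.0
ee_pos: [0.5546, -0.0658, 0.1871]
eef_rot: [[0.995, 0.104, 0.002], [0.104, -0.995, -0.0], [0.002, 0.001, -1.0]]
ft_force: [0.2, -0.0, 0.4]
opening: 0.0005
grip_force: 0.0
```

servo_tool:
  motion:
    - [[0,-0.006,0,0,0,0,0],[0,-0.006,0,0,0,0,0],[0,-0.006,0,0,0,0,0],[0,-0.006,0,0,0,0,0],[0,-0.006,0,0,0,0,0],[0,-0.006,0,0,0,0,0],[0,-0.006,0,0,0,0,0],[0,-0.006,0,0,0,0,0],[0,0,0,0,0,0,0],[0,0,0,0,0,0,0]]

```text
t: 4.83
ee_pos: [0.5488, -0.0185, 0.1853]
eef_rot: [[0.995, 0.104, -0.001], [0.104, -0.995, 0.0], [-0.001, -0.0, -1.0]]
ft_force: [-0.2, -0.9, -0.0]
opening: 0.0005
grip_force: 0.0
```

```bash
python3 look.py p3
```

```text
(no output)
```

View pics/p3.png

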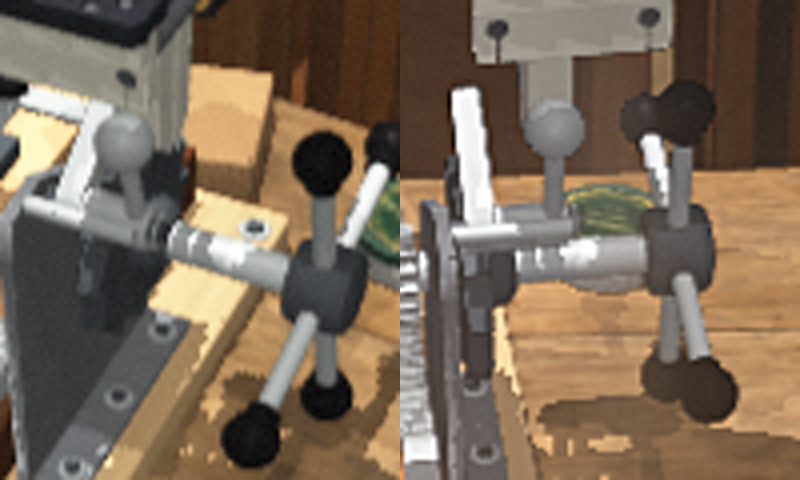

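The lever is past the top, with the ball at (124,143) and (555,128), about 18° left. I'll push on to the stop, then go up and over to the top knob.

servo_tool:
  motion:
    - [[0,-0.005,0,0,0,0,0],[0,-0.005,0,0,0,0,0],[0,-0.003,0,0,0,0,0],[0,0,0,0,0,0,0],[0,0,0,0,0,0,0],[0,0.02,0,0,0,0,0],[0,0.02,0,0,0,0,0],[0,0,-0.03,0,0,0,0],[0,0,-0.03,0,0,0,0],[0,0,0,0,0,0,0]]

```text
t: 5.77
ee_pos: [0.5547, -0.0472, 0.2515]
eef_rot: [[0.995, 0.103, 0.009], [0.103, -0.995, -0.003], [0.009, 0.004, -1.0]]
ft_force: [0.2, -1.1, 0.7]
opening: 0.0
grip_force: 0.0
```

```bash
python3 look.py p4
python3 - <<'E'
import cv2,numpy as np
# dark blobs (knobs) and ball via crop
for n,x0 in(("a",280),("b",285)):
    i=cv2.imread(f"pics/p4_{n}.png")[170:300,x0:410]
    m=(i.max(2)<60).astype(np.uint8);k=cv2.connectedComponentsWithStats(cv2.morphologyEx(m,cv2.MORPH_OPEN,np.ones((5,5))))
    for s,c in zip(k[2][1:],k[3][1:]):print(n,s[4],s[2:4],c+[x0,170])
E
```

```text
a 171 [14 14] [327.4619883  175.86549708]
a 158 [ 7 27] [369.62658228 183.64556962]
a 36 [6 6] [391.5 185.5]
a 69 [9 8] [291.94202899 189.55072464]
a 107 [12 12] [388.21495327 205.96261682]
a 173 [14 15] [370.34682081 210.52601156]
a 141 [14 14] [330.11347518 212.83687943]
a 278 [20 22] [319.65107914 242.30215827]
a 94 [12  9] [371.5        269.65957447]
a 182 [14 16] [352.68681319 278.78571429]
a 136 [13 20] [286.02205882 289.375     ]
b 346 [10 41] [372.91040462 189.47687861]
b 311 [ 9 41] [387.93569132 189.81672026]
b 215 [17 17] [350.2744186  197.26976744]
b 25 [5 5] [356. 262.]
b 25 [5 5] [358. 272.]
```

View pics/p4.png

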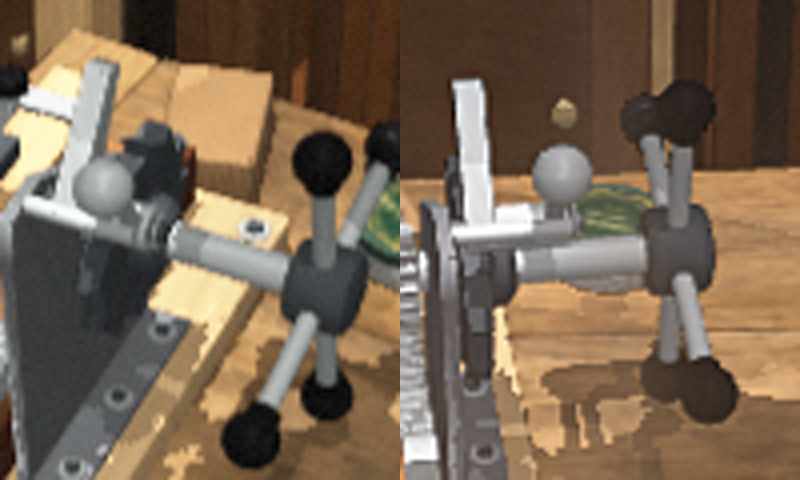

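The pawl lies out against its stop, with the ball at (103,186). The star hasn't moved. Next I'll go to the right of the top knob, lower, and push left along the arc.

servo_tool:
  motion:
    - [[-0.02,0.014,0,0,0,0,0],[-0.025,0.014,0,0,0,0,0],[-0.02,0.014,0,0,0,0,0],[0,0,0.028,0,0,0,0],[0,0,0.028,0,0,0,0],[0,0,0.026,0,0,0,0],[0,0,0,0,0,0,0],[0,-0.005,0,0,0,0,0],[0,-0.005,0,0,0,0,0],[0,0,0,0,0,0,0]]

```text
t: 6.7
ee_pos: [0.4913, -0.0837, 0.165]
eef_rot: [[0.995, 0.104, 0.002], [0.104, -0.995, -0.0], [0.002, 0.001, -1.0]]
ft_force: [0.4, -0.2, -0.1]
opening: 0.0004
grip_force: 0.0
```

servo_tool:
  motion:
    - [[0,-0.004,0.0,0,0,0,0],[0,-0.004,0.001,0,0,0,0],[0,-0.004,0.001,0,0,0,0],[0,-0.004,0.001,0,0,0,0],[0,-0.004,0.001,0,0,0,0],[0,-0.003,0.002,0,0,0,0],[0,-0.003,0.002,0,0,0,0],[0,0,0,0,0,0,0],[0,0,0,0,0,0,0]]

```text
t: 7.45
ee_pos: [0.4871, -0.0578, 0.1549]
eef_rot: [[0.995, 0.104, -0.002], [0.104, -0.995, 0.001], [-0.001, -0.001, -1.0]]
ft_force: [0.2, -0.0, 0.7]
opening: 0.0005
grip_force: 0.1
```

```bash
cat > k.py <<'E'
import sys
from h import *
n=sys.argv[1]
ims={"scene":ctrl.capture("scene"),"side":ctrl.capture("side")}
B={}
for c,i in ims.items():
    cv2.imwrite(f"pics/{n}_{c}.png",i[:,:,::-1]);x0=330
    g=i[185:300,x0:400];m=(g.max(2)<60).astype(np.uint8)
    k=cv2.connectedComponentsWithStats(cv2.morphologyEx(m,cv2.MORPH_OPEN,np.ones((5,5))))
    for s,q in zip(k[2][1:],k[3][1:]):print(c,s[4],s[2:4],np.round(q+[x0,185],1))
cv2.imwrite(f"pics/{n}.png",np.hstack([cv2.resize(i[180:300,320:420,::-1] if c=="scene" else i[180:300,290:390,::-1],(400,480),interpolation=2) for c,i in ims.items()]))
E
python3 k.py k1
```

```text
scene 237 [45 13] [357.3 190.6]
scene 149 [12 13] [387.5 198.1]
scene 88 [ 8 13] [333.3 213.4]
scene 167 [14 14] [364.8 222.3]
scene 153 [18 12] [369.5 246.9]
scene 45 [9 5] [376. 260.]
scene 174 [14 15] [354.  284.9]
side 192 [ 8 26] [387.6 197.7]
side 192 [ 8 24] [372.5 198.5]
side 42 [6 7] [342.5 193. ]
side 164 [14 14] [353.3 208.3]
side 25 [5 5] [360. 276.]
```

View pics/k1.png

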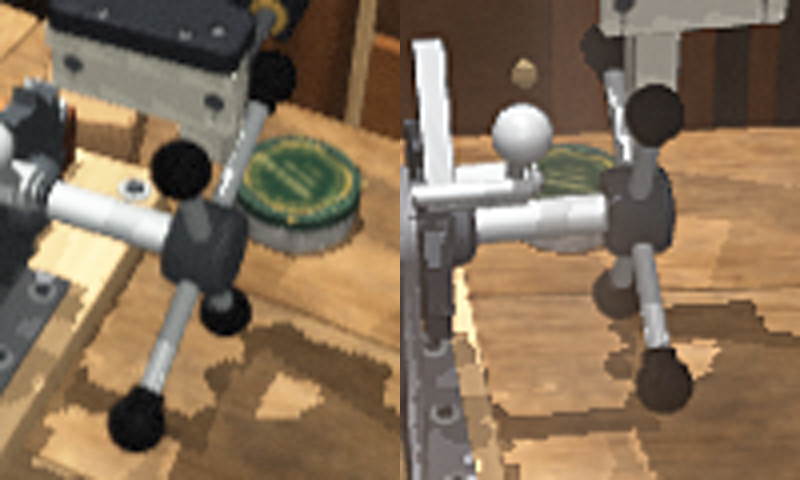

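The handle has turned; the top knob is at scene (365,222) and side (353,208). Now for the angle.

```bash
cat > ang.py <<'E'
from h import *
ey=np.array([-.105,.9945,0]);hub=np.array([.4923,-.076,.1157])
def ang(a,b):
    X,e=tri(a,b);d=X-hub;print(np.round(X*1e3,1),e,"y,z",np.round([d@ey*1e3,d[2]*1e3],1),"deg left",round(np.degrees(np.arctan2(d@ey,d[2])),1))
E
python3 - <<'E'
from ang import *
ang((370.4,210.7),(351.2,197.8)); ang((365,222.4),(353.5,208.4))
s=ctrl.get_state();d=s["ee_pos"]-hub;print(d@ey,d[2]+.027)
E
```

```text
[490.3 -57.8 198.6] [np.float64(0.5), np.float64(0.5)] y,z [18.3 82.9] deg left 12.4
[488.  -34.7 191.8] [np.float64(0.7), np.float64(0.7)] y,z [41.6 76.1] deg left 28.6
0.01843105163163997 0.06629679472184666
```

servo_tool:
  motion:
    - [[0,-0.003,0.002,0,0,0,0],[0,-0.003,0.002,0,0,0,0],[0,-0.002,0.002,0,0,0,0],[0,0,0,0,0,0,0],[0,0,0,0,0,0,0]]

```text
t: 7.97
ee_pos: [0.4868, -0.0503, 0.1493]
eef_rot: [[0.995, 0.104, -0.0], [0.104, -0.995, 0.0], [-0.0, -0.001, -1.0]]
ft_force: [1.6, -1.0, -0.4]
opening: 0.0008
grip_force: 0.5
```

```bash
python3 k.py k2;python3 - <<'E'
from ang import *
s=ctrl.get_state();d=s["ee_pos"]-hub;print(d@ey,d[2]+.027,s["ft_force"])
E
```

```text
scene 15 [5 3] [377. 186.]
scene 29 [6 5] [391.6 186.9]
scene 30 [6 5] [337.5 192. ]
scene 30 [6 5] [344.5 194. ]
scene 130 [13 13] [387.6 198.5]
scene 153 [28 10] [362.5 198.8]
scene 57 [ 6 10] [332.5 213.6]
scene 171 [15 13] [363.2 227.1]
scene 113 [17 11] [368.5 247.3]
scene 61 [10  8] [378.9 254.9]
scene 172 [14 15] [354.7 286.1]
side 149 [ 8 20] [387.5 200.5]
side 144 [ 8 18] [372.5 201.5]
side 158 [13 14] [353.9 212.7]
0.02612122860679559 0.06057900549586939 [ 1.27095415 -1.08846914  0.13249011]
```

Run:
```python
from ang import *
ang((364.8,222.3),(353.3,208.3)); ang((363.2,227.1),(353.9,212.7))
```

```text
[488.4 -34.5 192. ] [np.float64(0.7), np.float64(0.7)] y,z [41.6 76.3] deg left 28.6
[487.7 -28.  187.3] [np.float64(1.0), np.float64(1.0)] y,z [48.2 71.6] deg left 33.9
```

servo_tool:
  motion:
    - [[0,-0.002,0.001,0,0,0,0],[0,-0.002,0.002,0,0,0,0],[0,0,0,0,0,0,0],[0,0,0,0,0,0,0]]

```text
t: 8.4
ee_pos: [0.4865, -0.0465, 0.1464]
eef_rot: [[0.995, 0.104, 0.0], [0.104, -0.995, 0.0], [0.0, -0.0, -1.0]]
ft_force: [1.0, -1.6, 1.0]
opening: 0.0007
grip_force: 0.8
```

```bash
python3 k.py k3 | egrep ' 1[3-9][0-9] \[1'
```

```text
scene 167 [14 19] [388.9 193.4]
scene 170 [15 14] [362.2 229.6]
scene 161 [13 14] [355.3 286.5]
side 161 [14 14] [354.4 215.4]
```

Rotation so far is about 24–25° (0.43 rad). I'll back off, go over to the left of the lever's ball, and push it back.

servo_tool:
  motion:
    - [[0,0.01,0,0,0,0,0],[0,0.01,0,0,0,0,0],[0,0,-0.035,0,0,0,0],[0,0,-0.035,0,0,0,0],[0,0,-0.03,0,0,0,0],[0.016,-0.031,0,0,0,0,0],[0.016,-0.031,0,0,0,0,0],[0.016,-0.031,0,0,0,0,0],[0.016,-0.031,0,0,0,0,0],[0,0,0,0,0,0,0]]

```text
t: 9.33
ee_pos: [0.5407, 0.0677, 0.2462]
eef_rot: [[0.994, 0.107, 0.0], [0.107, -0.994, 0.003], [0.001, -0.003, -1.0]]
ft_force: [-0.8, 0.3, -0.0]
opening: 0.0004
grip_force: 0.0
```

servo_tool:
  motion:
    - [[0,0,0.03,0,0,0,0],[0,0,0.028,0,0,0,0],[0,0,0,0,0,0,0]]

```text
t: 9.58
ee_pos: [0.5357, 0.0629, 0.1831]
eef_rot: [[0.995, 0.104, -0.01], [0.104, -0.995, 0.001], [-0.01, -0.002, -1.0]]
ft_force: [-1.0, 0.2, -1.1]
opening: 0.0007
grip_force: 0.0
```

Run:
```python
from ang import *
ang((362.2,229.6),(354.4,215.4))
s=ctrl.get_state();d=s["ee_pos"]-hub;print("y",d@ey,"x",d@[.9945,.105,0],"tipz",s["ee_pos"][2]+.027,s["ft_force"])
```

```text
[487.2 -24.  184.8] [np.float64(0.7), np.float64(0.7)] y,z [52.2 69.1] deg left 37.1
y 0.13355587571005326 x 0.05771145827220325 tipz 0.21007997617900903 [-0.98561529  0.16289811 -1.11916854]
```

servo_tool:
  motion:
    - [[0.002,0.006,0,0,0,0,0],[0.002,0.006,0,0,0,0,0],[0,0.006,0,0,0,0,0],[0,0.006,0,0,0,0,0],[0,0.006,0,0,0,0,0],[0,0.006,0,0,0,0,0],[0,0.005,0,0,0,0,0],[0,0.003,0,0,0,0,0],[0,0,0,0,0,0,0],[0,0,0,0,0,0,0]]

```text
t: 10.42
ee_pos: [0.5478, 0.0199, 0.1885]
eef_rot: [[0.995, 0.103, -0.0], [0.103, -0.995, 0.0], [-0.0, -0.0, -1.0]]
ft_force: [0.1, 0.1, 0.1]
opening: 0.0004
grip_force: 0.0
```

servo_tool:
  motion:
    - [[0,-0.012,0,0,0,0,0],[0,-0.015,-0.01,0,0,0,0],[0,0,-0.03,0,0,0,0],[0,0,-0.03,0,0,0,0],[0,0,0,0,0,0,0],[0,0,0,0,0,0,0]]

```text
t: 10.92
ee_pos: [0.5461, 0.0481, 0.2605]
eef_rot: [[0.994, 0.105, 0.004], [0.105, -0.994, -0.0], [0.004, 0.001, -1.0]]
ft_force: [0.1, -0.1, -0.6]
opening: 0.0003
grip_force: 0.0
```

```bash
python3 look.py p5; python3 k.py k4 | egrep ' 1[3-9][0-9] \[1'
```

```text
scene 174 [13 15] [386.3 196.1]
scene 168 [15 14] [362.1 229.6]
scene 163 [13 14] [355.2 286.7]
side 155 [13 14] [354.7 215.3]
```

View pics/p5.png

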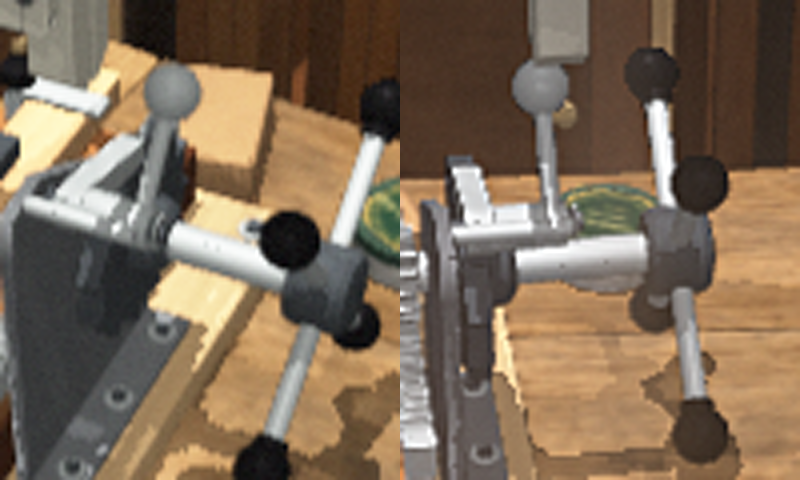

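The pawl has dropped, with the ball back at (172,91) and (540,88). The wheel still stands at about −0.43. I'll return to the right of the top knob.

servo_tool:
  motion:
    - [[-0.017,0.027,0,0,0,0,0],[-0.017,0.027,0,0,0,0,0],[-0.017,0.027,0,0,0,0,0],[-0.016,0.027,0,0,0,0,0],[0,0,0,0,0,0,0],[0,0,0.038,0,0,0,0],[0,0,0.038,0,0,0,0],[0,0,0.038,0,0,0,0],[0,0,0,0,0,0,0],[0,0,0,0,0,0,0]]

```text
t: 11.95
ee_pos: [0.4879, -0.0664, 0.1428]
eef_rot: [[0.995, 0.103, -0.006], [0.104, -0.995, 0.002], [-0.005, -0.003, -1.0]]
ft_force: [0.6, -0.1, -0.3]
opening: 0.0004
grip_force: 0.0
```

servo_tool:
  motion:
    - [[0,-0.006,0,0,0,0,0],[0,-0.006,0,0,0,0,0],[0,-0.005,0,0,0,0,0],[0,-0.002,0.001,0,0,0,0],[0,-0.002,0.001,0,0,0,0],[0,0,0,0,0,0,0]]

```text
t: 12.45
ee_pos: [0.4879, -0.0463, 0.1433]
eef_rot: [[0.995, 0.104, 0.002], [0.104, -0.995, -0.001], [0.001, 0.001, -1.0]]
ft_force: [-0.4, -1.1, 0.1]
opening: 0.0003
grip_force: 0.0
```

servo_tool:
  motion:
    - [[0,-0.002,0.001,0,0,0,0],[0,0,0,0,0,0,0],[0,0,0,0,0,0,0]]

```text
t: 12.7
ee_pos: [0.4876, -0.0448, 0.1417]
eef_rot: [[0.995, 0.103, 0.001], [0.103, -0.995, -0.0], [0.001, 0.0, -1.0]]
ft_force: [0.7, -1.7, 1.1]
opening: 0.0002
grip_force: 0.8
```

```bash
python3 k.py k5 | egrep ' 1[3-9][0-9] \[1'
python3 - <<'E'
from ang import *
s=ctrl.get_state();d=s["ee_pos"]-hub;print("y",d@ey,"x",d@[.9945,.105,0],s["ft_force"])
E
```

```text
scene 158 [14 17] [388.8 191.3]
scene 169 [14 14] [361.7 231.2]
scene 141 [12 17] [378.2 248.1]
scene 159 [13 14] [355.3 286.7]
side 162 [14 14] [354.6 216.6]
y 0.03151663265318004 x -0.001516535941994031 [ 0.85010703 -1.43315538  0.72024959]
```

servo_tool:
  motion:
    - [[0,-0.0015,0.001,0,0,0,0],[0,-0.0015,0.001,0,0,0,0],[0,0,0,0,0,0,0],[0,0,0,0,0,0,0]]

```text
t: 13.13
ee_pos: [0.4871, -0.0415, 0.1394]
eef_rot: [[0.995, 0.104, 0.0], [0.104, -0.995, 0.0], [0.0, -0.0, -1.0]]
ft_force: [2.1, -1.8, -0.2]
opening: 0.0005
grip_force: 1.1
```

servo_tool:
  motion:
    - [[0,-0.0015,0.001,0,0,0,0],[0,0,0,0,0,0,0],[0,0,0,0,0,0,0]]

```text
t: 13.38
ee_pos: [0.487, -0.0401, 0.1384]
eef_rot: [[0.995, 0.104, 0.0], [0.104, -0.995, -0.0], [0.0, 0.0, -1.0]]
ft_force: [2.6, -3.3, -0.4]
opening: 0.0001
grip_force: 1.3
```

```bash
python3 k.py k6 | egrep ' 1[3-9][0-9] \[1'
python3 - <<'E'
from ang import *
ang((361.7,231.2),(354.6,216.6))
s=ctrl.get_state();d=s["ee_pos"]-hub;print("y",d@ey,s["ft_force"])
E
```

```text
scene 194 [16 18] [388.1 191.8]
scene 157 [13 14] [356.1 286.9]
side 156 [13 14] [355.  220.4]
[486.9 -21.7 183.6] [np.float64(1.0), np.float64(1.0)] y,z [54.5 67.9] deg left 38.8
y 0.03627598262583615 [ 2.91535195 -2.23345096 -1.16751122]
```

servo_tool:
  motion:
    - [[0,-0.0015,0.001,0,0,0,0],[0,0,0,0,0,0,0],[0,0,0,0,0,0,0]]

```text
t: 13.73
ee_pos: [0.4869, -0.0388, 0.1376]
eef_rot: [[0.995, 0.104, 0.0], [0.104, -0.995, -0.0], [0.0, 0.001, -1.0]]
ft_force: [2.6, -4.3, -0.6]
opening: 0.0007
grip_force: 2.1
```

servo_tool:
  motion:
    - [[0,-0.001,0.001,0,0,0,0],[0,0,0,0,0,0,0],[0,0,0,0,0,0,0]]

```text
t: 13.98
ee_pos: [0.4869, -0.0386, 0.1371]
eef_rot: [[0.995, 0.104, 0.001], [0.104, -0.995, -0.002], [0.001, 0.002, -1.0]]
ft_force: [0.7, -6.7, 3.4]
opening: 0.0005
grip_force: 3.2
```

```bash
sed -i 's/x0=330/x0=345/' k.py; python3 k.py k7 | egrep ' 1[0-9][0-9] \['
python3 - <<'E'
from ang import *
s=ctrl.get_state();d=s["ee_pos"]-hub;print("y",d@ey,s["ft_force"])
E
```

```text
scene 198 [17 16] [387.7 191.5]
scene 154 [28 11] [358.2 210.6]
scene 152 [13 13] [356.4 287. ]
side 103 [28  5] [357.2 186.4]
side 157 [13 14] [355.  221.5]
y 0.03776796388701569 [ 0.73621211 -5.67238496  3.1459094 ]
```

servo_tool:
  motion:
    - [[0,-0.0012,0.0005,0,0,0,0],[0,0,0,0,0,0,0],[0,0,0,0,0,0,0]]

```text
t: 14.33
ee_pos: [0.487, -0.0384, 0.137]
eef_rot: [[0.995, 0.104, 0.001], [0.104, -0.995, -0.004], [0.001, 0.004, -1.0]]
ft_force: [0.3, -9.9, 4.9]
opening: 0.0
grip_force: 4.8
```

Run:
```python
from h import *
for c in("scene","side"):
    i=ctrl.capture(c);cv2.imwrite(f"pics/k8_{c}.png",i[:,:,::-1]);g=i[222:245,352:370] if c=="scene" else i[210:232,345:366]
    m=cv2.morphologyEx((g.max(2)<60).astype(np.uint8),cv2.MORPH_OPEN,np.ones((5,5)));ys,xs=np.nonzero(m);print(c,len(xs),xs.mean()+(352 if c=="scene" else 345),ys.mean()+(222 if c=="scene" else 210),np.ptp(xs),np.ptp(ys))
```

```text
scene 177 360.3502824858757 236.74011299435028 13 14
side 156 355.0 221.5 12 13
```

The wheel is against the pawl: the force rises to 11 N without movement. I'll back off and verify.

servo_tool:
  motion:
    - [[0,0.01,0,0,0,0,0],[0,0.012,0,0,0,0,0],[0,0,-0.03,0,0,0,0],[0,0,-0.04,0,0,0,0],[0,0,-0.04,0,0,0,0],[0,0.03,0,0,0,0,0],[0,0.03,0,0,0,0,0],[0,0,0,0,0,0,0],[0,0,0,0,0,0,0]]

```text
t: 15.18
ee_pos: [0.4943, -0.119, 0.2452]
eef_rot: [[0.995, 0.101, -0.002], [0.101, -0.995, 0.002], [-0.002, -0.002, -1.0]]
ft_force: [0.2, 0.6, 0.4]
opening: 0.0008
grip_force: 0.0
```

Run:
```python
from ang import *
Q={}
for c in("scene","side"):
    i=ctrl.capture(c);cv2.imwrite(f"pics/k9_{c}.png",i[:,:,::-1])
    x,y,X,Y=(352,222,370,245) if c=="scene" else (345,210,366,232)
    m=cv2.morphologyEx((i[y:Y,x:X].max(2)<60).astype(np.uint8),cv2.MORPH_OPEN,np.ones((5,5)));ys,xs=np.nonzero(m);Q[c]=(xs.mean()+x,ys.mean()+y);print(c,len(xs),Q[c])
    # lever ball unchanged vs p5?
    o=cv2.imread(f"pics/p5_{'a' if c=='scene' else 'b'}.png")[:,:,::-1];u,v=(333,193) if c=="scene" else (315,192)
    t=o[v-9:v+9,u-9:u+9].copy();r=cv2.matchTemplate(i[v-25:v+25,u-25:u+25].copy(),t,cv2.TM_CCOEFF_NORMED);print("ball shift",np.array(cv2.minMaxLoc(r)[3])-16,r.max())
ang(Q["scene"],Q["side"]);print(ctrl.get_state()["ft_force"],ctrl.get_state()["t"])
```

```text
scene 170 (np.float64(360.3235294117647), np.float64(235.76470588235293))
ball shift [0 0] 0.6654385
side 117 (np.float64(355.6923076923077), np.float64(223.02564102564102))
ball shift [ 0 -1] 0.7778166
[486.1 -16.5 176.1] [np.float64(0.6), np.float64(0.6)] y,z [59.8 60.4] deg left 44.7
[ 0.03001146 -0.43586542 -0.01334831] 15.2833
```

```bash
python3 -c "
from plant import ctrl
print(ctrl.finish_job())"
```

```text
the job is handed in; nothing more can be done
None
```

The wheel is back one notch against the dropped pawl (about 31° measured, one notch being 30°, stop felt at about 11 N), and the job was handed in at 15.3 s with the arm clear of everything. No verdict came back. My first pass at the lever missed, because the fingers end about 27 mm higher than the reported tip, and nothing was touched or moved by it.

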